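Shut the drying cabinet and snap its hook onto the ring

ROBOT

A 7-joint arm with a two-finger parallel gripper is mounted at the origin on the work surface. World frame = base frame: x ahead of the robot, y to its left, z up, the work surface at z = 0. Lengths are in m, angles in rad, forces in N, time in s.
With the tool pointing down it reaches from about 0.4 to 0.85 m from the base axis. Payload 10.4 kg.
Tool frame: the origin (TCP) lies at the very end of the fingers, on their centre line; the grasp point (between the pads) lies 19 mm behind it; z points along the fingers, y is the line along which they close (so a half turn about z gives the same grasp; the last joint's range is limited). The gripper opens to 87 mm and grips with 3 to 60 N. Pads are 19 mm wide; open, the fingers measure 117 mm over their backs; the gripper's body (75 mm by 190 mm) begins 51 mm behind the grasp point.
Start: joints at [-1.234, 0.332, -0.065, 1.46, 0.022, 1.35, -0.088], TCP at [0.22, 0.585, 0.223] pointing down, gripper open.
Joint ranges: [-2.6, 2.6], [-0.5, 2.12], [-1.47, 1.34], [0.16, 2.42], [-1.27, 4.41], [0.06, 2.06], [-2.6, 2.6]. Speed limits (rad/s): [2.22, 2.22, 2.79, 2.79, 3.14, 3.14, 3.14].

INTERFACE

Orientations are given as a unit quaternion [x, y, z, w].
In Python, from bench import * gives the robot as it stands.
- The arm moves only by the tool step_arm, never from a script. Its arguments are lists of equal length, an entry for each row: "delta_pos": the shift along the world's x, y, z in units of 25 mm (1.0 is 25 mm), a list of three; "turn": the turn about the world's z in units of 0.12 rad (1.0 is 0.12 rad). In form: {"delta_pos": [[tx, ty, tz], ...], "turn": [turn, ...]}. A call has 1 to 12 rows; each row shifts and turns the commanded pose from where the row before left it; what a row does not reach is not made up. A row lasts 1/10 s, in which the tool goes at most 50 mm and 8.59 degrees, less where a joint would pass 70% of its speed; a pose out of reach is approached as far as the arm can. A call with a number of a shift or a turn outside -1 to 1 is refused whole. A call with a gripper value outside its range is refused whole. "grip" is the closure, from 0 (fully open) to 1 (shut), set as the call begins (left out, the last holds). The fingers move at their own pace and stop on an object; "newtons" is the grip in N (left out, the last holds). Time passes only in rows, so rows that do not move let the fingers close. It gives the time, the measured TCP pose, the force, the opening and the grip force at its end, in the units of the state.
- read_state(): the state, without advancing time (a new reading comes with each control period).
- camera(name): name is "scene" or "top" or "wrist"; returns a dict with "image" (384x512x3 uint8, red, green, blue), "z_map" (384x512 float32, m along the optical axis (not along the pixel's ray), 0 where there is no reading), "mtx" (3x3 intrinsics, pixels), "view" (4x4, takes a point from world to camera coordinates). Camera axes: x right, y up, looking along -z (the intrinsics and any distortion apply to the point x, -y, -z); pixel columns grow to the right and rows downward; lengths in m; the calibration is good to about 2 mm. A picture is of the moment at which its call begins.
- close_job(): hands the job in; it is judged then, once.
The state is a dict: "time": time; "joint_positions": joint angles; "joint_vel": joint speeds; "joint_torque": joint torques, N m; "ee_pos": TCP position; "eef_rot": TCP orientation; "ft_force": force on the tool from outside, world axes, zero at the start; "torque": the same for the moment, N m; "width": finger opening in m; "grip_force": force on a finger pad.
Only numpy, scipy, OpenCV 4.12 (cv2) and the standard library are available. Lean on these libraries where they do the work, as an engineer would, in place of code of your own. Each camera call takes 0.05 s, during which the arm holds its last target. There are 200 camera calls.

TASK

Push the louvred door of the drying cabinet fully shut, then swing the steel hook on the other leaf down onto the ring on the door and press it on until its sprung gate flicks shut under the ring, so that the door is locked. Leave the model monuments and the glue jar standing where they are.

Things in the scene. Friction and masses are not known exactly. Their poses are not given: they have to be found in the camera images.
- cabinet: low wooden drying cabinet, fixed to the bench, 200 mm deep (its x), 390 mm wide (its y) and 235 mm high; origin at the centre of its underside, z up. Its louvred front is the flat face at x = -100 mm and looks along its -x. The front has two leaves that meet at y = 0: the one at y > 0 is bolted from inside and never moves, the one at y < 0 is the door. Both leaves reach from z = 21 to 218 mm; the roof overhangs neither
- door (a joint): door leaf, 180 mm wide and 18 mm thick, hung on an upright hinge at its outer edge (cabinet y = -182 mm, on the front face): 0 = fully shut, against its stop; grows to 1.9 rad as its free edge swings out to the front. Stays where it is left; its hinges are stiff, about 3 N at the push point moves it
- door_hinge (a point): point on the door's hinge axis, in its front face, 195 mm above the bench
- door_push (a point): point on the door's front face, 100 mm from the hinge axis, 195 mm above the bench (23 mm below the door's top edge); the face is clear from the hinge to 120 mm from it, then comes the ring. Its x axis is the normal into the door, its y axis runs from the hinge to the free edge
- ring (a point): centre of the level oval steel ring (screw eye) that stands out from the door's front face: bar 8 mm thick, clear hole 48 mm long (outwards) and 32 mm wide, centre 38 mm out from the face, 150 mm from the hinge axis and 170 mm above the bench; its x axis is the normal into the door
- snap_hook (a joint): steel hook, 9 to 10 mm round bar, pivoted on a stud on the fixed leaf; it swings in the upright plane parallel to the cabinet front, 38 mm out from it. 0 = lying level with its hook end fully down over the near side of the ring (the side toward the pivot), grows as it is raised, to 1.6 rad (upright). The pivot is stiff: it stays where it is left; 1 to 3 N at its end moves it
- hook_pivot (a point): the hook's pivot, cabinet x = -138, y = 93, z = 170 mm. The hook runs from it toward cabinet -y when level; the ring bar it grips then lies 105 mm along. Its straight shank, 10 mm thick, reaches to 88 mm from the pivot; the hook end is an arch 40 mm wide, from 84 to 124 mm, whose point and whose gate side hang 31 mm below the shank's centre line
- hook_top (a point): top of the hook end's arch, where to press: 104 mm along the hook from the pivot and 14 mm above the shank's centre line (it turns with the hook; its y axis points back along the hook to the pivot, its z is up when the hook is level)
- gate (a joint): sprung gate, a 20 mm finger across the downward mouth of the hook end: 0 = shut (where its spring holds it), grows to 1.5 rad as it is pushed inwards. Pressing the hook on, the ring's bar meets the gate at about 0.31 rad of the hook, pushes it open (this takes up to about 15 N at the hook top, so do not stop at the first touch) and slips past at about 0.04 rad of the hook, where the gate flicks back to 0 under the bar; the hook bottoms on the ring at about 0
- model_a: bystander: model monument of newspaper rolls, grey, 190 mm high, base 87 mm square, origin at the centre of its underside; loose
- model_b: bystander: model monument of newspaper rolls, brown, 150 mm high, base 69 mm square, origin at the centre of its underside; loose
- glue_jar: bystander: cream glue jar with white cap, 68 mm across, 85 mm high, origin at the centre of its underside; loose

How it is judged:
By the outcome, as a careful person would: the job done as asked, in the order asked, and still so for the second after the job is handed in, with the robot touching nothing.
It also fails if it takes over 51 s, if anything falls off the work surface, if the arm or the gripper's body presses on something with over 40 N, if the wrist force passes 120 N, or if a joint passes its speed limit or range.

## Working session

There is one attempt and no reset: what is moved stays moved. The work goes in short steps, Python scripts to look and compute and a tool call to move; the robot and the scene stay as the last step left them, time stands still between calls to the robot, and variables do not carry over. Pictures are saved under pics/ and viewed, at most 10 in all, crops included, and the job is handed in when it is done.

Besides the shell and the picture viewer there is one more tool, called after "Request:" as name(argument=value, ...), one argument or row to a line, values as JSON. step_arm: Moves the arm, as the interface text tells. Shifts and turns lie within -1 to 1; 1 stands for 25 mm of shift or 0.12 rad of turn. Its arguments: {"type":"object","properties":{"delta_pos":{"type":"array"},"turn":{"type":"array"},"grip":{"type":"number"},"newtons":{"type":"number"}},"required":["delta_pos","turn"]}

```bash
mkdir -p pics; cat > h.py <<'E'
from bench import *
import numpy as np, cv2
def cloud(c):
    z=c["z_map"]; K=c["mtx"]; h,w=z.shape
    u,v=np.meshgrid(np.arange(w),np.arange(h))
    p=np.stack([(u-K[0,2])/K[0,0]*z,-(v-K[1,2])/K[1,1]*z,-z,np.ones_like(z)],-1)
    P=(p@np.linalg.inv(c["view"]).T)[...,:3]; P[z==0]=np.nan
    return P
E
python3 - <<'E'
from h import *
a=camera("scene");b=camera("top")
np.savez("s0.npz",sp=cloud(a),tp=cloud(b),si=a["image"],ti=b["image"])
cv2.imwrite("pics/s0.png",a["image"][:,:,::-1]);cv2.imwrite("pics/t0.png",b["image"][:,:,::-1])
s=read_state();print(s)
print(np.linalg.inv(a["view"])[:3],np.linalg.inv(b["view"])[:3])
E
```

```text
{'time': 0.1, 'joint_positions': array([-1.23357088,  0.33285798, -0.06468126,  1.4608299 ,  0.02157627,
        1.34989579, -0.08850354]), 'joint_vel': array([ 0.00036845, -0.0003523 ,  0.0007608 , -0.00109873,  0.00077283,
        0.00069139, -0.00048673]), 'joint_torque': array([ 9.20395505e-04, -6.24540067e+01,  2.41550419e-02, -3.90718496e+01,
       -6.13964838e-02,  3.65295983e-02,  5.92139918e-05]), 'ee_pos': array([0.21995665, 0.58465768, 0.22181575]), 'eef_rot': array([ 1.78947517e-01,  9.83858407e-01, -6.41216719e-04, -9.66280520e-05]), 'ft_force': array([0.14748428, 0.04055056, 0.47693949]), 'torque': array([0.02231317, 0.0299589 , 0.00872956]), 'grip_force': 0.0, 'width': 0.08721947411578658}
[[ 0.63969174 -0.55822892  0.52837008  1.0081203 ]
 [ 0.76860979  0.46974463 -0.4342568  -0.28796913]
 [-0.00578431  0.68390091  0.72955198  0.80651542]] [[ 0.00632195  0.99499212 -0.09975324  0.44650775]
 [-0.99947563  0.00311927 -0.03222937  0.0994955 ]
 [-0.03175681  0.09990469  0.9944901   1.01046393]]
```

View pics/s0.png

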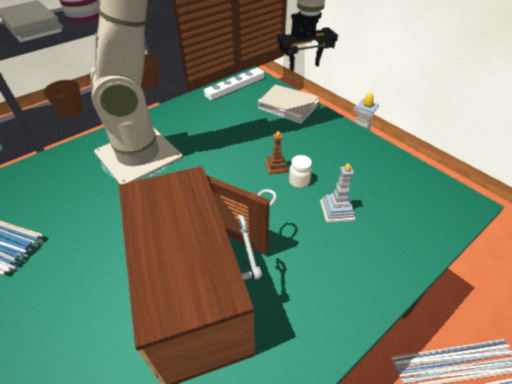

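View pics/t0.png

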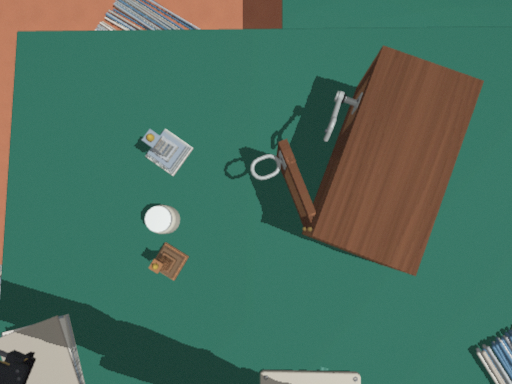

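The scene view shows the door ajar, with its ring near (268,195), and the raised hook from (240,220) to (255,275). In the top view the roof's corners are at about (385,50), (480,80), (413,270) and (312,235). The door top runs from (308,225) to (284,143), the ring is at (265,167), and the hook runs from (340,95) to (327,138). The monuments and jar stand to the left at (168,150), (162,220) and (170,262).

```bash
cat > m.py <<'E'
from h import *
d=np.load("s0.npz");P=d["tp"];
roof=(abs(P[...,2]-.235)<.006); n,l,st,_=cv2.connectedComponentsWithStats(roof.astype(np.uint8)); k=1+st[1:,4].argmax()
pts=P[l==k]; r=cv2.minAreaRect(pts[:,:2].astype(np.float32)*1000)
print("roof z",np.median(pts[:,2]),r,cv2.boxPoints(r))
B=cv2.boxPoints(r)/1000
# front normal: long axis direction; front looks to +y side
e=[B[1]-B[0],B[2]-B[1]]; L=max(e,key=np.linalg.norm); L=L/np.linalg.norm(L)
xa=np.array([-L[1],L[0]]); xa*= -np.sign(xa[1])   # cabinet +x points to -y world
ya=np.array([-xa[1],xa[0]]); c=np.array(r[0])/1000
print("c",c,"xa",xa,"ya",ya,"yaw",np.arctan2(xa[1],xa[0]))
np.savez("cab.npz",c=c,xa=xa,ya=ya)
for nm in ("tp","sp"):
    Q=d[nm]; q=Q[...,:2]-c; X=q@xa*1000; Y=q@ya*1000; Z=Q[...,2]*1000
    m=(X<-104)&(X>-330)&(abs(Y)<230)&(Z>30)
    door=m&(Z>212)&(Z<224)&(Y<10)
    if nm=="tp":
        print("doortop",cv2.minAreaRect(np.c_[X[door],Y[door]].astype(np.float32)),door.sum())
    mm=m&(Z>150)&(Y>-20)&(X>-165)&(X<-115)   # hook plane
    print(nm,"hook",mm.sum()); o=np.argsort(Y[mm]); A=np.c_[X[mm],Y[mm],Z[mm]][o]
    print(A[::max(1,len(A)//25)].round())
    if nm=="tp":
        rg=m&(Z>155)&(Z<190)&(X<-150); print("ring",rg.sum(),np.c_[X[rg],Y[rg],Z[rg]].mean(0),cv2.minAreaRect(np.c_[X[rg],Y[rg]].astype(np.float32)))
        ot=(X<-180)&(Z>30)&(Z<200)&(Y>-300)&(Y<300)&(X>-600)
        n,l,st,ce=cv2.connectedComponentsWithStats(ot.astype(np.uint8))
        for i in range(1,n):
            if st[i,4]>60: print("obj",ce[i],st[i,4],"cab",np.median(X[l==i]),np.median(Y[l==i]),Z[l==i].max(),"world",np.median(Q[l==i],0))
E
python3 m.py
```

```text
roof z 0.2359265185052838 ((580.6471557617188, -147.4093475341797), (201.29302978515625, 391.4892578125), 69.108154296875) [[ 361.88068  -171.63536 ]
 [ 727.63153  -311.2424  ]
 [ 799.41364  -123.183334]
 [ 433.66278    16.423706]]
c [ 0.58064716 -0.14740935] xa [-0.3566051  -0.93425524] ya [ 0.93425524 -0.3566051 ] yaw -1.9354279
doortop ((-125.78193664550781, -80.01216125488281), (101.75146484375, 172.9559783935547), 42.25333023071289) 782
tp hook 367
[[-139.  -19.  232.]
 [-135.  -14.  235.]
 [-136.  -10.  242.]
 [-138.   -6.  248.]
 [-136.   -2.  249.]
 [-134.    2.  252.]
 [-138.    6.  254.]
 [-141.   10.  252.]
 [-141.   14.  220.]
 [-134.   19.  249.]
 [-142.   26.  244.]
 [-140.   38.  220.]
 [-142.   46.  214.]
 [-135.   52.  207.]
 [-142.   60.  201.]
 [-136.   68.  197.]
 [-141.   76.  193.]
 [-129.   82.  176.]
 [-130.   85.  178.]
 [-134.   87.  183.]
 [-143.   88.  182.]
 [-128.   90.  180.]
 [-117.   91.  175.]
 [-144.   93.  180.]
 [-131.   95.  182.]
 [-128.   97.  178.]
 [-147.  101.  178.]]
ring 380 [-219.19045349  -96.29129006  173.24473353] ((-209.385986328125, 
[... 357 characters left out ...]
7]
obj [162.11060606 216.8469697 ] 660 cab -409.20006920479716 -276.36530521966347 91.16019454686885 world [0.4688195  0.33243941 0.08458228]
sp hook 437
[[-136.  -19.  229.]
 [-137.   -3.  217.]
 [-140.    4.  215.]
 [-136.   10.  216.]
 [-141.   17.  253.]
 [-137.   23.  249.]
 [-138.   26.  232.]
 [-141.   28.  226.]
 [-139.   33.  223.]
 [-140.   40.  221.]
 [-135.   45.  209.]
 [-142.   51.  206.]
 [-142.   56.  202.]
 [-140.   63.  199.]
 [-136.   69.  194.]
 [-141.   73.  191.]
 [-139.   79.  186.]
 [-135.   84.  180.]
 [-131.   89.  181.]
 [-124.   91.  177.]
 [-117.   93.  177.]
 [-133.   95.  179.]
 [-129.   97.  176.]
 [-133.   98.  179.]
 [-136.  100.  177.]
 [-139.  102.  175.]]
```

```bash
cat >> h.py <<'E'
import os
if os.path.exists("cab.npz"):
    _d=np.load("cab.npz"); C,XA,YA=_d["c"],_d["xa"],_d["ya"]
    def w(x,y): return C+XA*x/1000+YA*y/1000      # cabinet mm -> world
    def cab(p): q=np.array(p)[:2]-C; return np.array([q@XA,q@YA])*1000
    def facept(th,s,out): return w(-100-s*np.sin(th)-out*np.cos(th), -182+s*np.cos(th)-out*np.sin(th))
E
python3 - <<'E'
from h import *
d=np.load("s0.npz");P=d["tp"];q=P[...,:2]-C;X=q@XA*1000;Y=q@YA*1000;Z=P[...,2]*1000
m=(X<-112)&(X>-230)&(Y<-35)&(Y>-190)&(Z>212)&(Z<222)
A=np.c_[X[m],Y[m]].astype(np.float32); v=cv2.fitLine(A,cv2.DIST_HUBER,0,.01,.01).ravel();print(v,np.arctan2(abs(v[0]),abs(v[1])),cv2.minAreaRect(A))
p=read_state()["ee_pos"][:2]; u=lambda v:(v/.025).round(2)
for th in np.arange(.75,-.01,-.15):
  for out in (70,15): 
    g=facept(th,95,out); print(round(th,2),out,g.round(3),u(g-p))
print("normal in",XA/.025*.01)
E
```

```text
[   0.6684171    -0.74378663 -163.3738     -101.232185  ] 0.73207855 ((-160.77976989746094, -103.79107666015625), (17.935283660888672, 161.0893096923828), 42.27199172973633)
0.75 70 [0.508 0.111] [ 11.52 -18.93]
0.75 15 [0.529 0.061] [ 12.35 -20.97]
0.6 70 [0.522 0.101] [ 12.09 -19.34]
0.6 15 [0.535 0.048] [ 12.61 -21.48]
0.45 70 [0.535 0.089] [ 12.6  -19.84]
0.45 15 [0.54  0.034] [ 12.79 -22.03]
0.3 70 [0.546 0.075] [ 13.03 -20.4 ]
0.3 15 [0.542 0.02 ] [ 12.88 -22.6 ]
0.15 70 [0.554 0.059] [ 13.36 -21.02]
0.15 15 [0.542 0.005] [ 12.89 -23.17]
-0.0 70 [0.56  0.042] [ 13.6  -21.69]
-0.0 15 [ 0.54  -0.009] [ 12.82 -23.74]
normal in [-0.14264204 -0.37370208]
```

Request:
step_arm(
  delta_pos=[
    [0, 0, 1],
    [0, -0.5, 0.5],
    [0.5, -1, 0],
    [0.5, -1, 0],
  ],
  turn=[0, 0, 0, 0],
  grip=1,
)

```text
time: 0.5
ee_pos: [0.2449, 0.522, 0.26]
eef_rot: [0.178, 0.984, 0.0, -0.0]
ft_force: [1.1, 0.6, 0.1]
width: 0.0626
grip_force: 0.0
```

Request:
step_arm(
  delta_pos=[
    [0.6, -0.95, 0],
    [0.6, -0.95, 0],
    [0.6, -0.95, 0],
    [0.6, -0.95, 0],
    [0.6, -0.95, 0],
    [0.6, -0.95, 0],
    [0.6, -0.95, 0],
    [0.6, -0.95, 0],
    [0.6, -0.95, 0],
    [0.6, -0.95, 0],
    [0.6, -0.95, 0],
    [0.6, -0.95, 0],
  ],
  turn=[0.5, 0.5, 0.5, 0.5, 0.5, 0.5, 0.5, 0.5, 0.5, 0.5, 0.5, 0.5],
)

```text
time: 1.7
ee_pos: [0.4254, 0.2363, 0.2598]
eef_rot: [-0.18, 0.984, -0.0, -0.0]
ft_force: [1.0, -0.6, 0.7]
width: 0.0004
grip_force: 0.0
```

Request:
step_arm(
  delta_pos=[
    [0.6, -0.9, 0],
    [0.6, -0.9, 0],
    [0.6, -0.9, 0],
    [0.6, -0.9, 0],
    [0.6, -0.9, 0],
    [0, 0, 0],
    [0, 0, 0],
  ],
  turn=[0, 0, 0, 0, 0, 0, 0],
)

```text
time: 2.4
ee_pos: [0.4999, 0.1248, 0.2597]
eef_rot: [-0.179, 0.984, 0.0, -0.0]
ft_force: [-0.1, 0.6, 0.4]
width: 0.0007
grip_force: 0.0
```

```bash
python3 - <<'E'
from h import *
a=camera("top");cv2.imwrite("pics/t1.png",a["image"][:,:,::-1])
s=read_state();print(s["ee_pos"],cab(s["ee_pos"]),s["eef_rot"],s["ft_force"],s["joint_positions"])
E
```

```text
[0.49958243 0.12567586 0.25978091] [-226.22318734 -173.11872681] [-1.79391678e-01  9.83777653e-01  1.51793199e-04 -3.64778404e-04] [-0.28178078  0.43171011 -0.35601874] [-0.65883443  0.06156958  0.34112671  1.70743893 -0.02138858  1.37684798
  1.61736434]
```

View pics/t1.png

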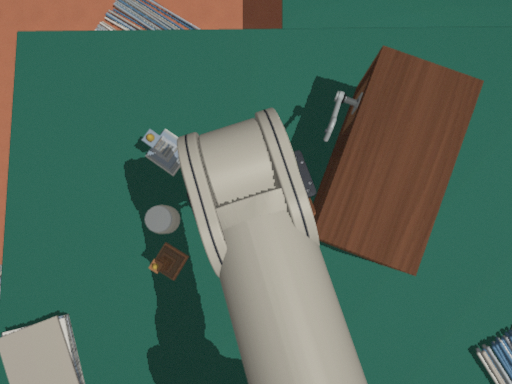

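The arm hides the ring and part of the door. The models (165,150), the jar (162,220) and the brown model (170,262) haven't moved, and the hook is still raised.

Request:
step_arm(
  delta_pos=[
    [0.26, 0.1, -0.6],
    [0, 0, -1],
    [0, 0, -1],
    [0, 0, 0],
  ],
  turn=[0, 0, 0, 0],
)

```text
time: 2.85
ee_pos: [0.5042, 0.1282, 0.1921]
eef_rot: [-0.18, 0.984, -0.0, -0.003]
ft_force: [0.1, 0.5, 0.5]
width: 0.0003
grip_force: 0.0
```

Request:
step_arm(
  delta_pos=[
    [0.25, -0.67, 0],
    [0.25, -0.67, 0],
    [0.25, -0.67, 0],
    [0.12, -0.35, 0],
    [0.12, -0.35, 0],
    [0, 0, 0],
  ],
  turn=[0, 0, 0, 0, 0, 0],
)

```text
time: 3.45
ee_pos: [0.5316, 0.0592, 0.1956]
eef_rot: [-0.179, 0.984, 0.0, 0.0]
ft_force: [0.7, 0.5, -0.9]
width: 0.0003
grip_force: 0.0
```

Request:
step_arm(
  delta_pos=[
    [0.08, -0.22, 0],
    [0.08, -0.22, 0],
    [0.1, -0.28, 0],
    [0.1, -0.28, 0],
    [0.04, -0.28, 0],
    [0.04, -0.28, 0],
    [0, -0.3, 0],
    [0, -0.3, 0],
  ],
  turn=[-0.6, -0.6, -0.6, -0.6, -0.6, -0.6, -0.6, -0.6],
)

```text
time: 4.25
ee_pos: [0.5426, 0.0075, 0.1954]
eef_rot: [0.108, 0.994, 0.001, 0.0]
ft_force: [1.5, 2.3, -0.7]
width: 0.0003
grip_force: 1.3
```

Request:
step_arm(
  delta_pos=[
    [-0.04, -0.28, 0],
    [-0.04, -0.28, 0],
    [0, 0, 0],
  ],
  turn=[-0.6, -0.6, 0],
)

```text
time: 4.55
ee_pos: [0.5403, -0.0077, 0.1954]
eef_rot: [0.179, 0.984, 0.0, 0.0]
ft_force: [-0.0, -0.2, -0.3]
width: 0.0002
grip_force: 0.0
```

Request:
step_arm(
  delta_pos=[
    [-0.04, -0.11, 0],
    [-0.04, -0.11, 0],
    [-0.04, -0.11, 0],
  ],
  turn=[0, 0, 0],
)

```text
time: 4.85
ee_pos: [0.5394, -0.0094, 0.1954]
eef_rot: [0.175, 0.985, 0.004, 0.002]
ft_force: [16.4, 27.5, -9.1]
width: 0.0004
grip_force: 14.3
```

```bash
cat > door.py <<'E'
from h import *
s=read_state();print(s["ee_pos"],cab(s["ee_pos"]),s["ft_force"])
a=camera("scene");P=cloud(a);cv2.imwrite("pics/last_s.png",a["image"][:,:,::-1])
q=P[...,:2]-C;X=q@XA*1000;Y=q@YA*1000;Z=P[...,2]*1000
for lo,hi in((-175,-130),(-60,-40),(-40,-5),(20,60)):
    m=(Y>lo)&(Y<hi)&(Z>208)&(Z<222)&(X>-140)&(X<-85)
    print(lo,hi,m.sum(),np.percentile(X[m],[5,50,95]).round(1) if m.sum() else "")
m=(Y>-75)&(Y<10)&(Z>162)&(Z<180)&(X<-125)&(X>-200); print("ring",m.sum(),X[m].min(),X[m].max(),Y[m].min(),Y[m].max())
E
python3 door.py
```

```text
[ 0.53944973 -0.00943995  0.19541638] [-114.20741821  -87.68950159] [16.44028057 27.49852149 -9.09955779]
-175 -130 0 
-60 -40 5 [-105.9 -105.4 -104.6]
-40 -5 19 [-106.9 -105.6 -104.2]
20 60 34 [-139.9 -137.  -134.9]
ring 125 -175.80718833048618 -125.36536734753481 -58.65970756295479 -11.223106623710729
```

Request:
step_arm(
  delta_pos=[
    [0.2, 0.5, 0],
    [0.35, 0.9, 0],
    [0.35, 0.9, 0],
    [0.3, 0.8, 1],
    [0, 0, 1],
    [0, 0, 1],
    [0, 0, 1],
    [0, 0, 0.8],
    [0, 0, 0],
  ],
  turn=[0, 0, 0, 0, 0, 0, 0, 0, 0],
)

```text
time: 5.8
ee_pos: [0.5681, 0.0612, 0.3178]
eef_rot: [0.178, 0.984, 0.001, 0.002]
ft_force: [0.9, 0.4, -0.5]
width: 0.0006
grip_force: 0.0
```

```bash
python3 door.py; python3 - <<'E'
from h import *
a=camera("scene");P=cloud(a);q=P[...,:2]-C;X=q@XA*1000;Y=q@YA*1000;Z=P[...,2]*1000
m=(abs(X+138)<9)&(Y>-40)&(Y<70)&(Z>185)&(Z<265)
for y in range(-40,70,10):
    k=m&(Y>=y)&(Y<y+10); print(y,k.sum(),Z[k].max() if k.sum() else "")
E
```

```text
[0.56814254 0.06123041 0.31776987] [-190.46358081  -86.08450401] [ 0.8788912   0.35104638 -0.50459116]
-175 -130 0 
-60 -40 6 [-106.2 -105.3 -104.7]
-40 -5 17 [-107.  -105.8 -104.3]
20 60 34 [-139.6 -136.9 -134.7]
ring 126 -175.85453355950185 -125.17887119810875 -57.55893312796091 -10.575387720268667
-40 0 
-30 0 
-20 5 237.13123949907788
-10 20 251.39548347573682
0 26 254.11178663664347
10 25 254.3993482452297
20 50 250.7810560089455
30 30 227.11405700886934
40 27 217.01899486889698
50 29 210.89717458370782
60 31 204.2236188948596
```

View pics/last_s.png

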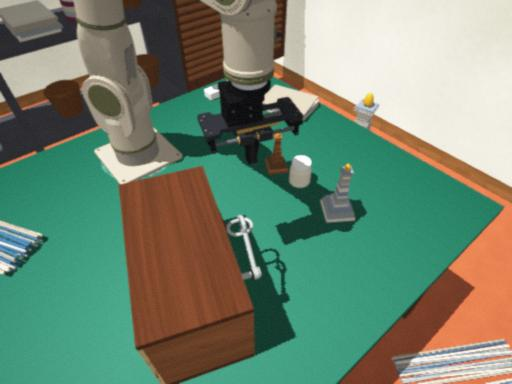

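The scene picture shows the door flush with the front. The ring is at (240,225), with the raised hook from (243,222) to (255,275) over it, and the bystanders are untouched. Next I position above the hook's arch.

Request:
step_arm(
  delta_pos=[
    [0.73, -0.84, 0],
    [0.73, -0.84, 0],
    [0.73, -0.84, 0],
    [0.73, -0.84, 0],
    [0, 0, -0.8],
    [0, 0, -0.6],
    [0, 0, -0.6],
    [0, 0, 0],
  ],
  turn=[0, 0, 0, 0, 0, 0, 0, 0],
)

```text
time: 6.7
ee_pos: [0.6389, -0.0219, 0.2621]
eef_rot: [0.178, 0.984, -0.0, -0.002]
ft_force: [-0.7, 0.3, -0.1]
width: 0.0008
grip_force: 0.0
```

```bash
python3 - <<'E'
from h import *
s=read_state();print(s["ee_pos"],cab(s["ee_pos"]),s["ft_force"])
for y in (12,-1.2,-8,-10.7,-11):print(y,((w(-138,y)-s["ee_pos"][:2])/.025).round(2))
E
```

```text
[ 0.63889082 -0.0218869   0.26212236] [-138.03999317    9.65250633] [-0.66846869  0.31837839 -0.12043434]
12 [ 0.09 -0.03]
-1.2 [-0.41  0.15]
-8 [-0.66  0.25]
-10.7 [-0.76  0.29]
-11 [-0.77  0.29]
```

Request:
step_arm(
  delta_pos=[
    [0, 0, -0.28],
    [-0.13, 0.05, -0.28],
    [-0.14, 0.05, -0.28],
    [-0.14, 0.05, -0.28],
    [-0.12, 0.05, -0.35],
    [-0.12, 0.05, -0.35],
    [0, 0, 0],
  ],
  turn=[0, 0, 0, 0, 0, 0, 0],
)

```text
time: 7.4
ee_pos: [0.6231, -0.0165, 0.218]
eef_rot: [0.179, 0.984, -0.0, -0.001]
ft_force: [-0.4, 0.7, -0.3]
width: 0.0004
grip_force: 0.0
```

Request:
step_arm(
  delta_pos=[
    [-0.03, 0.01, -0.2],
    [-0.03, 0.01, -0.2],
    [-0.03, 0.01, -0.2],
    [-0.01, 0, -0.15],
  ],
  turn=[0, 0, 0, 0],
)

```text
time: 7.8
ee_pos: [0.6215, -0.0156, 0.2013]
eef_rot: [0.179, 0.984, 0.0, -0.0]
ft_force: [-4.8, 0.5, 4.9]
width: 0.0007
grip_force: 3.0
```

```bash
python3 - <<'E'
from h import *
s=read_state();print(s["ee_pos"],cab(s["ee_pos"]),s["ft_force"])
a=camera("scene");cv2.imwrite("pics/h1.png",cv2.resize(a["image"][170:310,180:320,::-1],None,fx=4,fy=4,interpolation=cv2.INTER_CUBIC))
E
```

```text
[ 0.62148962 -0.01564706  0.20129679] [-137.66424035   -8.82982313] [-4.79592069  0.54017115  4.85792365]
```

View pics/h1.png

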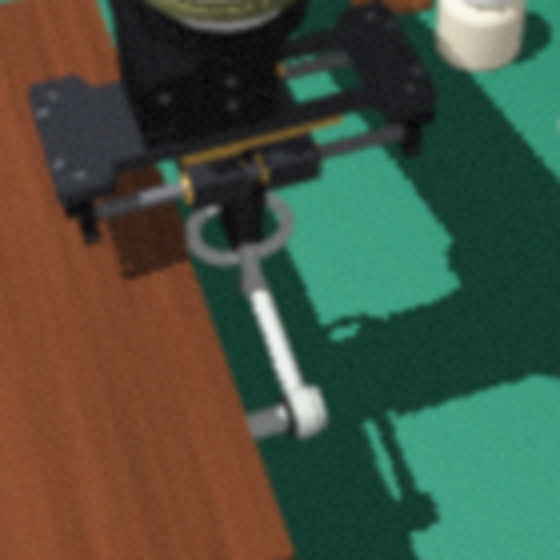

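The crop shows the fingertip (240,225) on the hook's end, at the near side of the ring (240,230), and the shank going down to the pivot (305,410). Force is starting to rise, so I keep pressing.

Request:
step_arm(
  delta_pos=[
    [0, 0, -0.15],
    [0, 0, -0.15],
    [0, 0, -0.15],
    [0, 0, -0.1],
  ],
  turn=[0, 0, 0, 0],
)

```text
time: 8.25
ee_pos: [0.6215, -0.0162, 0.1864]
eef_rot: [0.179, 0.984, -0.0, -0.0]
ft_force: [-0.7, 0.3, 1.8]
width: 0.0001
grip_force: 0.4
```

Request:
step_arm(
  delta_pos=[
    [0, 0, -0.08],
    [0, 0, -0.06],
    [0, 0, 0],
  ],
  turn=[0, 0, 0],
)

```text
time: 8.55
ee_pos: [0.6215, -0.0161, 0.1837]
eef_rot: [0.179, 0.984, 0.0, -0.0]
ft_force: [-1.7, -0.5, 2.2]
width: 0.0005
grip_force: 1.2
```

Request:
step_arm(
  delta_pos=[
    [0, 0, -0.06],
    [0, 0, -0.06],
    [0, 0, 0],
  ],
  turn=[0, 0, 0],
)

```text
time: 8.85
ee_pos: [0.6217, -0.0161, 0.1827]
eef_rot: [0.179, 0.984, 0.001, 0.0]
ft_force: [-8.5, 2.0, 18.0]
width: 0.0004
grip_force: 8.7
```

Bottomed: the force rises sharply at z = 0.183, where 0.184 was expected. I lift off and check.

Request:
step_arm(
  delta_pos=[
    [0, 0, 0.3],
    [0, 0, 0.7],
    [0, 0, 1],
    [0, 0, 1],
    [0, 0, 1],
    [0.2, 0.6, 1],
    [0.35, 0.9, 0],
    [0.35, 0.9, 0],
    [0.35, 0.9, 0],
    [0.35, 0.9, 0],
    [0, 0, 0],
    [0, 0, 0],
  ],
  turn=[0, 0, 0, 0, 0, 0, 0, 0, 0, 0, 0, 0],
)

```text
time: 10.05
ee_pos: [0.6616, 0.0891, 0.3051]
eef_rot: [0.179, 0.984, -0.0, -0.0]
ft_force: [0.3, -0.5, 0.3]
width: 0.0006
grip_force: 0.0
```

```bash
python3 door.py; python3 - <<'E'
from h import *
s=read_state();print(s["ee_pos"],s["ft_force"])
a=camera("scene");P=cloud(a);q=P[...,:2]-C;X=q@XA*1000;Y=q@YA*1000;Z=P[...,2]*1000
m=(abs(X+140)<8)&(Z>160)&(Z<265)
for y in range(-40,100,10):
    k=m&(Y>=y)&(Y<y+10); print(y,k.sum(),Z[k].max() if k.sum() else "")
b=camera("top")
A=cv2.resize(a["image"][190:300,190:300,::-1],(560,560),interpolation=cv2.INTER_CUBIC)
B=cv2.resize(b["image"][:,:280,::-1],(240,329))
A2=np.zeros((560,800,3),np.uint8);A2[:,:560]=A;A2[:329,560:]=B
cv2.imwrite("pics/h2.png",A2)
E
```

```text
[0.66164064 0.08905304 0.30512009] [-249.79891635   -8.65511092] [ 0.26730191 -0.45008898  0.33343143]
-175 -130 0 
-60 -40 5 [-105.9 -105.3 -104.5]
-40 -5 20 [-106.9 -105.6 -104.3]
20 60 0 
ring 190 -175.74521306080896 -125.06334069584169 -57.70655917762429 9.60498200702276
[0.66155034 0.08803788 0.30544085] [-0.22753232 -0.48999914 -0.02896364]
-40 0 
-30 9 180.89388741404534
-20 24 183.7975169113435
-10 19 183.58923763847102
0 23 177.65497828045562
10 17 172.75137524147678
20 16 172.90619988942635
30 17 175.43627365788404
40 19 174.4806063259199
50 17 174.7933519832956
60 21 175.6288125002491
70 15 176.8686074033019
80 18 184.00431108443172
90 45 186.2445638315797
```

View pics/h2.png

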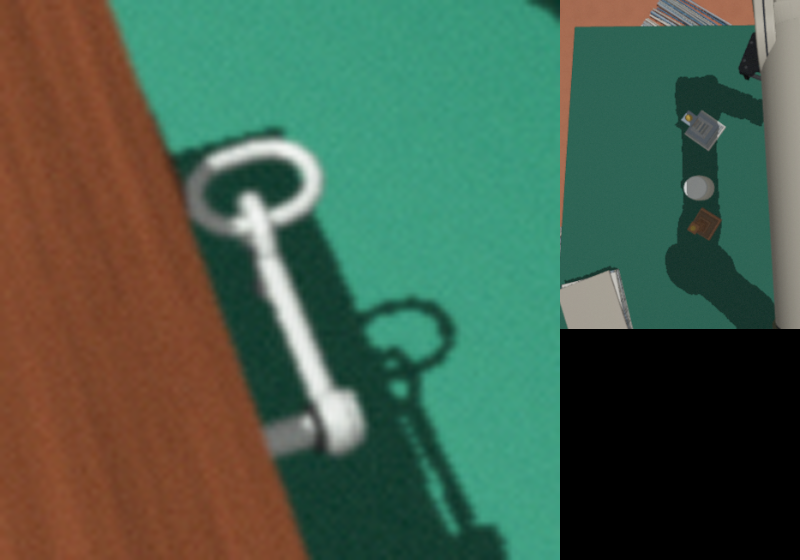

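The hook lies level: its arch (250,205) is over the near bar of the ring (255,185), and its top is at 184 mm. The shadow shows a closed loop around the bar (400,385), and the bystanders haven't moved. One comparison of the two leaves, then I hand in if they are flush.

```bash
python3 - <<'E'
from h import *
P=cloud(camera("scene"));q=P[...,:2]-C;X=q@XA*1000;Y=q@YA*1000;Z=P[...,2]*1000
r=[]
for lo,hi in((-170,-120),(-110,-60),(-60,-5),(5,60),(120,180)):
    m=(Y>lo)&(Y<hi)&(Z>60)&(Z<228)&(X>-118)&(X<-85); r.append(np.percentile(X[m],[5,50]).round(1) if m.sum()>4 else None); print(lo,m.sum(),r[-1])
k=[x[0] for x in (r[2],r[3]) if x is not None]
if len(k)==2 and abs(k[0]-k[1])<2.5: print(close_job())
E
```

```text
-170 0 None
-110 1 None
-60 42 [-117.6 -106.9]
5 0 None
120 0 None
```

Request:
step_arm(
  delta_pos=[
    [-0.6, 0.9, 0],
    [-0.6, 0.9, 0],
    [-0.6, 0.9, 0],
    [-0.6, 0.9, 0],
    [-0.6, 0.9, 0],
    [-0.6, 0.9, 0],
    [-0.6, 0.9, 0],
    [-0.6, 0.9, 0],
    [-0.6, 0.9, 0],
    [-0.6, 0.9, 0],
    [-0.6, 0.9, 0],
    [-0.6, 0.9, 0],
  ],
  turn=[0, 0, 0, 0, 0, 0, 0, 0, 0, 0, 0, 0],
)

```text
time: 11.45
ee_pos: [0.4812, 0.3591, 0.3059]
eef_rot: [0.179, 0.984, 0.0, 0.0]
ft_force: [0.5, 0.3, -0.0]
width: 0.0007
grip_force: 0.0
```

Request:
step_arm(
  delta_pos=[
    [-0.8, 0.8, 0],
    [-0.8, 0.8, 0],
    [-0.8, 0.8, 0],
    [-0.8, 0.8, 0],
    [-0.8, 0.8, 0],
    [0, 0, 0],
    [0, 0, 0],
  ],
  turn=[0, 0, 0, 0, 0, 0, 0],
)

```text
time: 12.15
ee_pos: [0.3817, 0.4587, 0.3057]
eef_rot: [0.179, 0.984, 0.0, 0.0]
ft_force: [0.4, -0.2, -0.1]
width: 0.0003
grip_force: 0.0
```

```bash
python3 - <<'E'
from h import *
b=camera("top");P=cloud(b);q=P[...,:2]-C;X=q@XA*1000;Y=q@YA*1000;Z=P[...,2]*1000
for y in range(-180,190,20):
    m=(Y>y)&(Y<y+20)&(Z>205)&(X>-130)&(X<0); k=(Y>y)&(Y<y+20)&(Z>205)&(Z<226)&(X>-130)&(X<-70)
    print(y,np.percentile(X[m],[0,1]).round(1),k.sum(),X[k].min().round(1) if k.any() else "")
cv2.imwrite("pics/t3.png",cv2.resize(b["image"][40:280,250:490,::-1],(600,600),interpolation=cv2.INTER_CUBIC))
E
```

```text
-180 [-101.1 -100.4] 16 -101.1
-160 [-101.1 -100.5] 15 -101.1
-140 [-101.4 -100.8] 15 -101.4
-120 [-102.  -101.5] 19 -102.0
-100 [-102.8 -102.1] 23 -102.8
-80 [-103.3 -102.8] 26 -103.3
-60 [-105.1 -104.4] 35 -105.1
-40 [-105.5 -105.3] 38 -105.5
-20 [-106.3 -105.8] 41 -106.3
0 [-100.6 -100.3] 10 -100.6
20 [-100.5 -100.3] 13 -100.4
40 [-100.5 -100.3] 6 -100.4
60 [-100.5 -100.1] 5 -100.4
80 [-100.4 -100.1] 8 -100.4
100 [-100.5 -100.1] 6 -100.5
120 [-100.4 -100.1] 5 -100.1
140 [-100.6 -100.3] 10 -100.6
160 [-100.7 -100.4] 12 -100.7
180 [-100.5 -100.4] 7 -100.5
```

View pics/t3.png

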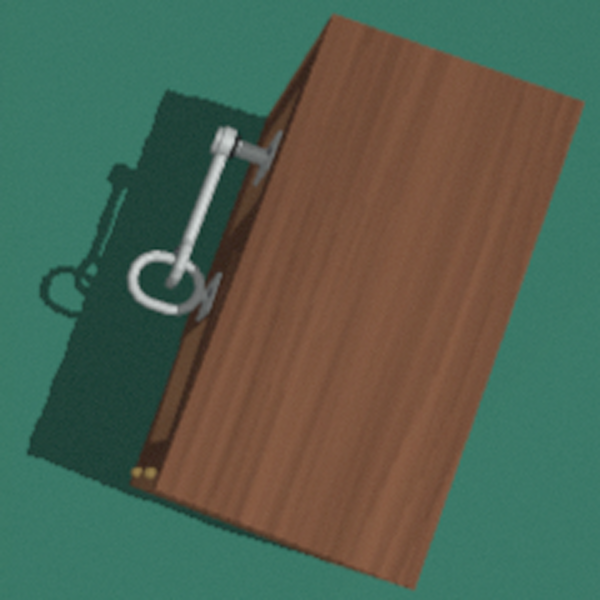

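The top crop shows the door still slightly open. Its free edge is about 6 mm proud (0.03 rad), while the fixed leaf sits at -100.5 mm. The wider part of the fingers probably met the roof's edge on the first push. The hook is on the ring, at (165,280). I'll finish closing by pushing the ring's outer end, with the tool turned 90° to stay clear of the roof.

Request:
step_arm(
  delta_pos=[
    [0.55, -0.88, 0],
    [0.55, -0.88, 0],
    [0.55, -0.88, 0],
    [0.55, -0.88, 0],
    [0.55, -0.88, 0],
    [0.55, -0.88, 0],
    [0.55, -0.88, 0],
    [0.55, -0.88, 0],
    [0.55, -0.88, 0],
    [0.55, -0.88, 0],
    [0.55, -0.88, 0],
    [0.55, -0.88, 0],
  ],
  turn=[-0.73, -0.73, -0.73, -0.73, -0.73, -0.73, -0.73, -0.73, -0.73, -0.73, -0.73, -0.73],
)

```text
time: 13.4
ee_pos: [0.5476, 0.1921, 0.3059]
eef_rot: [0.651, 0.759, 0.0, 0.0]
ft_force: [-0.6, 0.8, 0.2]
width: 0.0003
grip_force: 0.0
```

Request:
step_arm(
  delta_pos=[
    [0.54, -0.87, 0],
    [0.54, -0.87, 0],
    [0.54, -0.87, 0],
    [0.54, -0.87, 0],
    [0.54, -0.87, 0],
    [0.54, -0.87, 0],
    [0, 0, 0],
    [0, 0, 0],
  ],
  turn=[-0.73, -0.73, -0.73, -0.73, -0.73, -0.73, 0, 0],
)

```text
time: 14.2
ee_pos: [0.6276, 0.0626, 0.3056]
eef_rot: [0.825, 0.566, -0.0, 0.0]
ft_force: [0.7, 0.9, -0.6]
width: 0.0002
grip_force: 0.0
```

```bash
python3 - <<'E'
from h import *
s=read_state();print(s["ee_pos"],cab(s["ee_pos"]),s["ft_force"],s["eef_rot"],s["joint_positions"])
print((w(-205,-32)-s["ee_pos"][:2])/.025)
E
```

```text
[0.62764125 0.06256885 0.30563666] [-212.93156556  -30.97481541] [ 0.72385593  0.88771718 -0.55289137] [ 8.24547778e-01  5.65792266e-01 -7.33355346e-05  2.61696989e-04] [-0.69094382  0.36692205  0.71213874  1.34005199 -0.23642228  1.51971837
 -0.36842993]
[-0.1514488  -0.28178009]
```

Request:
step_arm(
  delta_pos=[
    [0, 0, -1],
    [0, 0, -1],
    [0, 0, -1],
    [0, 0, -1],
    [0, 0, -1],
    [0, 0, -0.8],
    [0, 0, 0],
  ],
  turn=[0, 0, 0, 0, 0, 0, 0],
)

```text
time: 14.9
ee_pos: [0.6257, 0.0653, 0.1581]
eef_rot: [0.823, 0.567, -0.002, -0.001]
ft_force: [0.6, 0.6, 0.3]
width: 0.0006
grip_force: 0.0
```

Request:
step_arm(
  delta_pos=[
    [-0.12, -0.32, 0],
    [-0.12, -0.32, 0],
    [-0.08, -0.2, 0],
    [-0.03, -0.08, 0],
    [0, 0, 0],
  ],
  turn=[0, 0, 0, 0, 0],
)

```text
time: 15.4
ee_pos: [0.6189, 0.041, 0.1612]
eef_rot: [0.824, 0.566, 0.0, 0.0]
ft_force: [0.1, -0.1, -0.7]
width: 0.0004
grip_force: 0.0
```

```bash
cat > t.py <<'E'
from h import *
s=read_state();print(s["ee_pos"],cab(s["ee_pos"]),s["ft_force"])
b=camera("top");P=cloud(b);q=P[...,:2]-C;X=q@XA*1000;Y=q@YA*1000;Z=P[...,2]*1000
for y in (-160,-120,-80,-60,-40,-20,0,40):
    m=(Y>y)&(Y<y+20)&(Z>205)&(Z<240)&(X>-130)&(X<-50)
    if m.any(): print(y,m.sum(),X[m].min().round(1))
E
python3 t.py
```

```text
[0.61889838 0.0410093  0.16115553] [-189.67169492  -31.45464707] [ 0.11073798 -0.10444163 -0.74972131]
-80 38 -59.3
-60 78 -66.1
-40 127 -75.6
-20 152 -76.8
0 161 -80.8
40 210 -90.0
```

Request:
step_arm(
  delta_pos=[
    [-0.03, -0.075, 0],
    [-0.03, -0.075, 0],
    [-0.03, -0.075, 0],
    [-0.03, -0.075, 0],
    [0, 0, 0],
  ],
  turn=[0, 0, 0, 0, 0],
)

```text
time: 15.95
ee_pos: [0.616, 0.0338, 0.1608]
eef_rot: [0.824, 0.567, 0.0, 0.0]
ft_force: [2.3, 2.0, -0.2]
width: 0.0005
grip_force: 1.3
```

Request:
step_arm(
  delta_pos=[
    [-0.02, -0.05, 0],
    [-0.02, -0.05, 0],
    [0, 0, 0],
  ],
  turn=[0, 0, 0],
)

```text
time: 16.25
ee_pos: [0.6156, 0.0333, 0.1608]
eef_rot: [0.823, 0.567, 0.001, -0.0]
ft_force: [5.8, 6.1, -1.2]
width: 0.0002
grip_force: 4.0
```

```bash
python3 door.py
```

```text
[0.61555754 0.03328121 0.16083581] [-181.26032337  -31.81996367] [ 5.82854913  6.07134705 -1.24581723]
-175 -130 0 
-60 -40 0 
-40 -5 0 
20 60 0 
ring 148 -164.6770541323055 -125.49990195903821 -57.72615261309962 9.63636725727348
```

Request:
step_arm(
  delta_pos=[
    [-0.02, -0.05, 0],
    [-0.02, -0.05, 0],
    [0, 0, 0],
    [0, 0, 0],
  ],
  turn=[0, 0, 0, 0],
)

```text
time: 16.7
ee_pos: [0.6154, 0.033, 0.161]
eef_rot: [0.823, 0.568, 0.003, -0.001]
ft_force: [9.2, 11.0, -3.7]
width: 0.0006
grip_force: 7.3
```

Request:
step_arm(
  delta_pos=[
    [-0.01, -0.04, 0],
    [-0.01, -0.04, 0],
    [0, 0, 0],
    [0, 0, 0],
  ],
  turn=[0, 0, 0, 0],
)

```text
time: 17.1
ee_pos: [0.6153, 0.0328, 0.161]
eef_rot: [0.822, 0.569, 0.004, -0.001]
ft_force: [11.9, 16.5, -3.7]
width: 0.0003
grip_force: 9.8
```

Stopped hard at about 20 N. I back off, get clear and check.

Request:
step_arm(
  delta_pos=[
    [0.15, 0.4, 0],
    [0.35, 0.9, 0],
    [0.3, 0.8, 0.5],
    [0, 0, 1],
    [0, 0, 1],
    [0, 0, 1],
    [0, 0, 1],
    [0, 0, 1],
    [-0.6, 0.9, 0.3],
    [-0.6, 0.9, 0],
    [-0.6, 0.9, 0],
    [-0.6, 0.9, 0],
  ],
  turn=[0, 0, 0, 0, 0, 0, 0, 0, 0, 0, 0, 0],
)

```text
time: 18.3
ee_pos: [0.5723, 0.1694, 0.3053]
eef_rot: [0.824, 0.566, -0.001, 0.0]
ft_force: [0.5, -0.1, 0.1]
width: 0.0002
grip_force: 0.0
```

Request:
step_arm(
  delta_pos=[
    [-0.6, 0.9, 0],
    [-0.6, 0.9, 0],
    [-0.6, 0.9, 0],
    [-0.6, 0.9, 0],
    [-0.6, 0.9, 0],
    [-0.6, 0.9, 0],
    [-0.6, 0.9, 0],
    [-0.6, 0.8, 0],
    [-0.8, 0.8, 0],
    [-0.8, 0.8, 0],
    [0, 0, 0],
    [0, 0, 0],
  ],
  turn=[0, 0, 0, 0, 0, 0, 0, 0, 0, 0, 0, 0],
)

```text
time: 19.5
ee_pos: [0.4131, 0.3865, 0.3052]
eef_rot: [0.824, 0.567, -0.001, 0.001]
ft_force: [0.9, -0.2, -0.1]
width: 0.0006
grip_force: 0.0
```

```bash
python3 t.py; python3 - <<'E'
from h import *
b=camera("top")["image"]; a=camera("scene"); P=cloud(a);q=P[...,:2]-C;X=q@XA*1000;Y=q@YA*1000;Z=P[...,2]*1000
for y in range(-30,100,20):
    k=(abs(X+140)<8)&(Y>=y)&(Y<y+20)&(Z>160)&(Z<265); print(y,k.sum(),Z[k].max() if k.any() else "")
i=a["image"]
cv2.imwrite("pics/f.png",np.hstack([cv2.resize(b[40:280,120:420,::-1],(480,384)),cv2.resize(i[190:300,200:290,::-1],(314,384),interpolation=cv2.INTER_CUBIC)]))
E
```

```text
[0.41313044 0.38650319 0.30521256] [-439.07326813 -346.89930977] [ 0.88398254 -0.16162904 -0.12971139]
-160 310 -100.4
-120 308 -100.6
-80 305 -100.3
-60 301 -100.5
-40 299 -100.4
-20 297 -100.7
0 295 -100.6
40 289 -100.4
-30 31 183.5271657976296
-10 45 184.1026020382729
10 33 174.7633758696383
30 34 174.71400841973218
50 36 175.40365210530175
70 38 183.7283254458927
90 73 184.94285830824387
```

View pics/f.png

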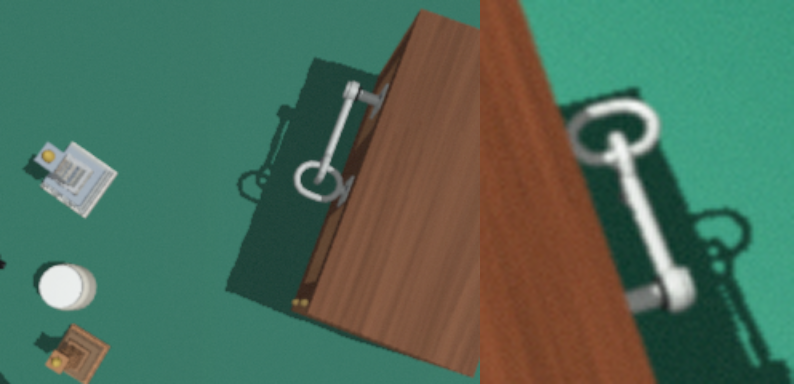

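The last picture shows both leaves flush (-100.5 mm all along). The hook lies level over the ring's near bar, at (318,180) in the top view. The models and jar stand where they were.

```bash
python3 -c "
from bench import *
print(close_job())"
```

```text
the job is handed in; nothing more can be done
None
```

The job is handed in with the door flush with the fixed leaf and the hook fully down on the ring, but the order slipped: my first push left the door about 6 mm (0.03 rad) open, and I only pushed it fully shut, by the ring, after the hook was on; the gate's closing is inferred from the hook bottoming and its shadow, and the monuments and jar did not visibly move.

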